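Set a drive plate's flat against the alignment bar

TASK

In the green setting jig, turn the steel drive plate by its upright pin until the flat on its rim faces the alignment bar squarely, and slide the bar up snug against that flat. The plate stays seated in the jig; leave the chuck and the loose, fully round plate on the bench where they lie.

Things in the scene. Friction and masses are not known exactly. Their poses are not given: they have to be found in the camera images.
- plate_mid (a point): Steel drive plate in the jig: disc 100 mm across, 12 thick, top face 26 mm above the bench, turning freely either way about a fixed upright axis, staying where left. The point is on that axis, half-way up; +y points to its one flat, 34 mm away, 73 long. Round pin to push (1 N), 14 mm thick, top 50 mm above the bench, at y = -32 mm. Starts 69 to 138 degrees anticlockwise of facing the bar.
- bar_mid (a point): Centre of the jig's steel alignment bar: 92 mm long (x), 16 thick (y), 24 high, top 39 mm above the bench. It slides only along its y, about 3 N, and stays where left; -y points square to the plate's axis, 64 to 72 mm off at the start, 42 against the flat, 58 against the round rim. Push on its +y face, over the jig base (top 14 mm above the bench); the guides at its ends are 26 mm high.
- round_plate_mid (a point): A bystander on the bench, left alone: a steel plate 100 mm across and 12 mm thick with the same pin but a fully round rim. The point is its centre, half-way up its thickness, z up.
- chuck_mid (a point): A bystander on the bench, left alone: a three-jaw lathe chuck 84 mm across and 54 mm high, jaws up. The point is on its axis, 20 mm above the bench, z up.
Mind the look-alikes: they are no part of the job. Leave any blue or brown look-alike of the part that bears plate_mid alone.

How it is judged:
By the outcome, as a careful person would: the job done as asked, in the order asked, and still so for the second after the job is handed in, with the robot touching nothing.
It also fails if it takes over 42 s, if anything falls off the work surface, if the arm or the gripper's body presses on something with over 40 N, if the wrist force passes 120 N, or if a joint passes its speed limit or range.

ROBOT

A 6-joint arm with a two-finger parallel gripper is mounted at the origin on the work surface. World frame = base frame: x ahead of the robot, y to its left, z up, the work surface at z = 0. Lengths are in m, angles in rad, forces in N, time in s.
With the tool pointing down it reaches from about 0.25 to 0.775 m from the base axis. Payload 4 kg.
Tool frame: the origin (TCP) lies at the very end of the fingers, on their centre line; the grasp point (between the pads) lies 19 mm behind it; y points along the fingers, x is the direction in which the jaws open and shut, and the axes are right-handed (so a half turn about y gives the same grasp; the last joint's range is limited). The gripper opens to 94 mm and grips with 3 to 60 N. Pads are 16 mm wide; open, the fingers measure 119 mm over their backs; the gripper's body (75 mm by 177 mm) begins 78 mm behind the grasp point.
Start: joints at [-1.37, 0.087, 1.371, -0, 1.684, -0.103], TCP at [0.165, -0.525, 0.171] pointing down, gripper open.
Joint ranges: [-3.1, 3.1], [-0.76, 2.03], [0.27, 2.55], [-1.08, 4.22], [0.17, 2.65], [-2.57, 2.57]. Speed limits (rad/s): [2.79, 2.79, 3.14, 3.14, 3.14, 3.14].

INTERFACE

Orientations are given as [roll, pitch, yaw] about the fixed x, y, z axes, in that order (R = Rz(yaw) Ry(pitch) Rx(roll)).
In Python, from bench import robot, snapshot, workorder gives the robot as it stands.
- The arm moves only by the tool play_rows, never from a script. Its argument "steps" is a list of rows, each an object of numbers: "x", "y", "z": the shift along the world's x, y, z in m; "rx", "ry", "rz": the turn, a rotation vector about the world's x, y, z in rad; "hand": the finger opening in m, from 0 to 0.094. A call has 1 to 8 rows; each row shifts and turns the commanded pose from where the row before left it; what a row does not reach is not made up. A row lasts 1/8 s, in which the tool goes at most 62.5 mm and 10.7 degrees, less where a joint would pass 70% of its speed; a pose out of reach is approached as far as the arm can. A call is refused whole if a number of a shift passes 0.0625 or a number of a turn 0.188, either way. A call with a gripper value outside its range is refused whole. The fingers move at their own pace and stop on an object; the grip force is fixed at half the most. Time passes only in rows, so rows that do not move let the fingers close. It gives the time, the measured TCP pose, the force and the opening at its end, in the units of the state.
- robot.get_obs(): the state, without advancing time (a new reading comes with each control period).
- snapshot(name): name is "scene" or "top" or "wrist"; returns a dict with "color" (400x640x3 uint8, red, green, blue), "range_z" (400x640 float32, m along the optical axis (not along the pixel's ray), 0 where there is no reading), "fov_y" (degrees; the focal length in pixels is half the picture's height over the tangent of half this angle, whatever the lens; pixels are square), "cx", "cy" (the principal point, pixels), "T" (4x4, takes a point from camera to world coordinates). Camera axes: x right, y down, z forward; pixel columns grow to the right and rows downward; lengths in m; the calibration is good to about 2 mm. The wrist camera is an equidistant fisheye: a pixel r from the principal point sees the ray r / f radians off the axis. A picture is of the moment at which its call begins.
- workorder.close_job(): hands the job in, once; it reports no verdict.
The state is a dict: "time": time; "joint_positions": joint angles; "qvel": joint speeds; "joint_torque": joint torques, N m; "tool_pos": TCP position; "ee_rot": TCP orientation; "wrist_force": force on the tool from outside, world axes, zero at the start; "wrist_torque": the same for the moment, N m; "width": finger opening in m.
Only numpy, scipy, OpenCV 4.12 (cv2) and the standard library are available. Lean on these libraries where they do the work, as an engineer would, in place of code of your own. Each camera call takes 0.05 s, during which the arm holds its last target.

## Working session

There is one attempt and no reset: what is moved stays moved. The work goes in short steps, Python scripts to look and compute and a tool call to move; the robot and the scene stay as the last step left them, time stands still between calls to the robot, and variables do not carry over. Pictures are saved under pics/ and viewed, and the job is handed in when it is done.

Besides the shell and the picture viewer there is one more tool, called after "Emit:" as name([rows], argument=value, ...), one row to a line, values as JSON. play_rows: Moves the arm, as the interface text tells. Its arguments: {"type":"object","properties":{"steps":{"type":"array"}},"required":["steps"]}

```bash
ls; mkdir -p pics
cat > h.py <<'E'
import numpy as np, cv2, pickle
from bench import robot, snapshot, workorder
def take(n,tag):
    s=snapshot(n); cv2.imwrite(f'pics/{tag}.png',s['color'][:,:,::-1]); pickle.dump(s,open(f'{tag}.pkl','wb')); return s
def cloud(s):
    h,w=s['range_z'].shape; f=h/2/np.tan(np.radians(s['fov_y']/2)); v,u=np.mgrid[:h,:w]; z=s['range_z']
    P=np.stack([(u-s['cx'])/f*z,(v-s['cy'])/f*z,z],-1); return P@s['T'][:3,:3].T+s['T'][:3,3]
E
python3 - <<'E'
from h import *
for n in('scene','top'):
    s=take(n,n+'0'); print(n,s['fov_y'],s['cx'],s['cy'],s['T'].round(3).tolist())
print(robot.get_obs())
E
```

```text
pics
scene 55.50441925834317 318.7090406288356 209.5837530525361 [[-0.845, 0.342, -0.411, 0.941], [0.535, 0.553, -0.639, 0.655], [0.009, -0.76, -0.65, 0.691], [0.0, 0.0, 0.0, 1.0]]
top 55.57695630796827 322.0679092401622 196.897788440672 [[0.024, -0.988, 0.152, 0.366], [-1.0, -0.024, -0.002, 0.044], [0.006, -0.152, -0.988, 1.051], [0.0, 0.0, 0.0, 1.0]]
{'time': 0.1, 'joint_positions': array([-1.37012251e+00,  8.79189367e-02,  1.37205762e+00, -1.17919806e-05,
        1.68361574e+00, -1.03123295e-01]), 'qvel': array([-2.14648227e-03, -1.80414573e-03, -2.77592293e-03,  7.32586399e-04,
        5.80028283e-04, -4.67482077e-05]), 'joint_torque': array([ 3.08515919e-03, -3.41253519e+01, -3.03301013e+01,  7.22063310e-02,
        3.04439839e-02, -8.91136415e-05]), 'tool_pos': array([ 0.16439854, -0.5242771 ,  0.1700237 ]), 'ee_rot': array([-1.57060214,  0.00199022, -1.26700033]), 'wrist_force': array([ 0.12183901, -0.11067881, -0.47686651]), 'wrist_torque': array([ 0.04721029,  0.06248958, -0.03023939]), 'width': 0.09417017292273093}
```

View pics/top0.png

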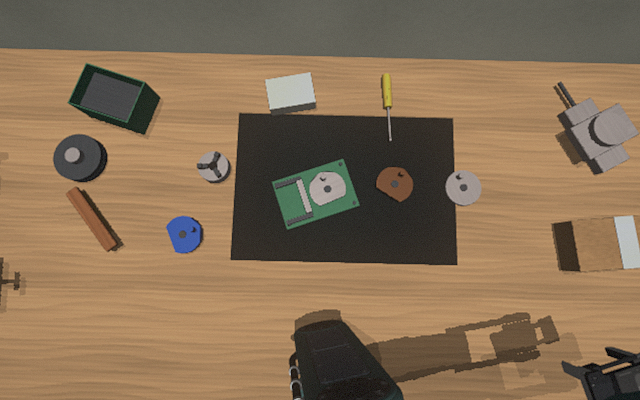

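View pics/scene0.png

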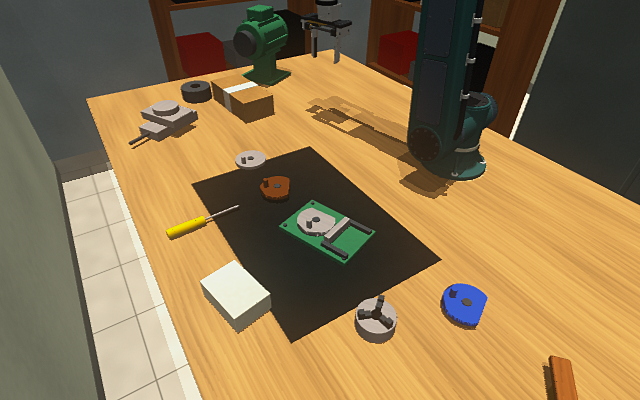

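The top view shows the green jig around (315,195): bar at (305,195), plate at (327,188). Brown look-alike sits at (394,184), the round plate at (463,188) and the chuck at (213,167).

Run:
```python
from h import *
s=pickle.load(open('top0.pkl','rb')); P=cloud(s)
im=s['color'][150:240,260:370,::-1]; cv2.imwrite('pics/topz.png',cv2.resize(im,None,fx=7,fy=6.6,interpolation=cv2.INTER_CUBIC)[:600])
im=s['color'][150:240,260:370,::-1]; cv2.imwrite('pics/topz.png',cv2.resize(im,None,fx=6.5,fy=6.5,interpolation=cv2.INTER_CUBIC))
s2=pickle.load(open('scene0.pkl','rb')); P2=cloud(s2)
im=s2['color'][190:270,270:385,::-1]; cv2.imwrite('pics/scz.png',cv2.resize(im,None,fx=6.5,fy=6.5,interpolation=cv2.INTER_CUBIC))
for u,v in [(327,188),(305,197),(285,215),(394,184),(463,188)]: print(u,v,P[v,u].round(4))
# plate: top, z 0.026
for Q,nm,ss in((P,'top',s),(P2,'scene',s2)):
    near=(np.hypot(Q[...,0]-P[190,320][0],Q[...,1]-P[190,320][1])<.11)&(ss['range_z']>0)
    print(nm,np.histogram(Q[near][:,2],bins=np.arange(-.006,.06,.003)))
```

```text
327 188 [0.5477 0.0288 0.0291]
305 197 [0.5201 0.0878 0.0371]
285 215 [0.4726 0.1423 0.0118]
394 184 [ 0.5638 -0.155   0.0271]
463 188 [ 0.5598 -0.3496  0.0138]
top (array([  34,  384,  680,  182,   24,  364, 1211,  533,   41,  183,  620,
        254,   30,   20,   99,   81,    7,    1,   15,    5,    0]), array([-0.006, -0.003,  0.   ,  0.003,  0.006,  0.009,  0.012,  0.015,
        0.018,  0.021,  0.024,  0.027,  0.03 ,  0.033,  0.036,  0.039,
        0.042,  0.045,  0.048,  0.051,  0.054,  0.057]))
scene (array([   6,  409,  453,   57,   38,  292, 1063,  156,   81,  223,  611,
         82,   31,   29,  130,   39,    6,    6,   15,    1,    0]), array([-0.006, -0.003,  0.   ,  0.003,  0.006,  0.009,  0.012,  0.015,
        0.018,  0.021,  0.024,  0.027,  0.03 ,  0.033,  0.036,  0.039,
        0.042,  0.045,  0.048,  0.051,  0.054,  0.057]))
```

View pics/topz.png

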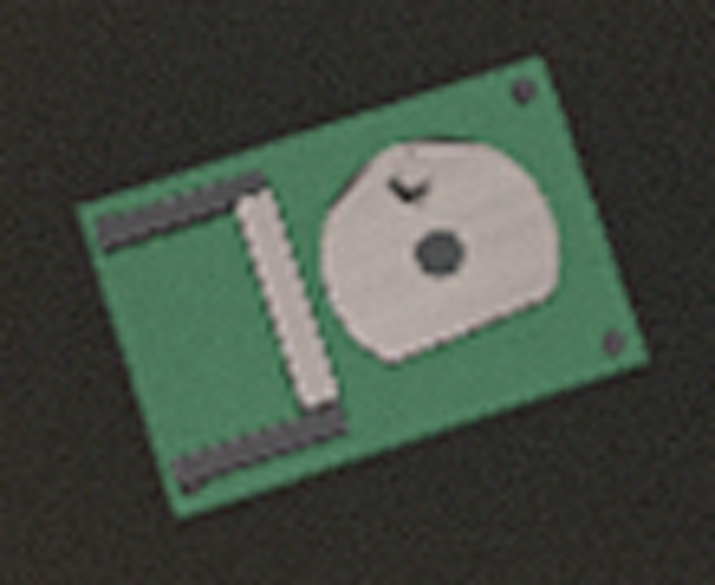

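View pics/scz.png

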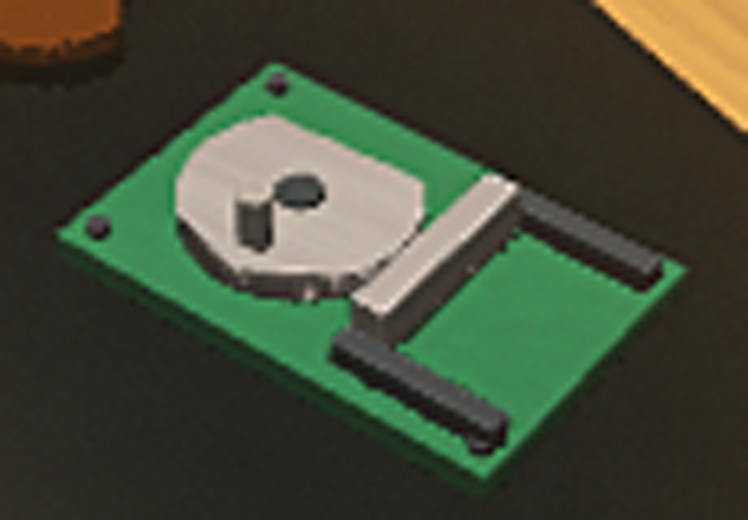

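```bash
cat > fit.py <<'E'
from h import *
from scipy.optimize import least_squares
def steel(s): 
    c=s['color'].astype(int); return (abs(c[...,1]-c[...,0])<30)&(c.max(-1)>110)
def analyse(s,ctr=(0.545,0.045),Q=None,verbose=True):
    if Q is None:
        Q=cloud(s)
    ok=(s['range_z']>0)&(np.hypot(Q[...,0]-ctr[0],Q[...,1]-ctr[1])<.13)&(Q[...,1]>-.05)
    X=Q[ok&steel(s)]
    B=X[(X[:,2]>.034)&(X[:,2]<.043)]
    # bar: biggest cluster -> minAreaRect w/ trimmed
    Bp=B[np.hypot(*(B[:,:2]-np.median(B[:,:2],0)).T)<.055]
    r=cv2.minAreaRect((Bp[:,:2]*1000).astype(np.float32))
    m=Bp[:,:2].mean(0); U,S,V=np.linalg.svd(Bp[:,:2]-m); 
    print('bar n',len(Bp),'mean',m.round(4),'z',np.median(Bp[:,2]).round(4),'axis deg',np.degrees(np.arctan2(V[0][1],V[0][0])).round(2),'rect',[np.round(a,1) for a in r])
    return X,Bp
E
python3 - <<'E'
from fit import *
for n in('top','scene'):
    s=pickle.load(open(n+'0.pkl','rb')); X,B=analyse(s)
    pl=X[(X[:,2]>.021)&(X[:,2]<.031)]
    pl=pl[np.hypot(*(pl[:,:2]-np.median(pl[:,:2],0)).T)<.06]
    hull=cv2.convexHull((pl[:,:2]*1000).astype(np.float32))[:,0]
    (c,r)=cv2.minEnclosingCircle(hull); print('plate',c,r,np.median(pl[:,2]))
    # D-shape raster fit: maximise overlap
    g=pl[:,:2]*1000
    # flat via hull support: min support over angles
    a=np.radians(np.arange(0,360,1)); sup=(np.stack([np.cos(a),np.sin(a)],1)@(hull-c).T).max(1)
    print('minsup',np.argsort(sup)[:6],np.sort(sup)[:6].round(1))
    Q=cloud(s); k=(s['range_z']>0)&(np.hypot(Q[...,0]*1000-c[0],Q[...,1]*1000-c[1])<50)&(Q[...,2]>.044)
    print('pin',Q[k].mean(0).round(4),k.sum(),Q[k][:,2].max())
    # jig base orientation from green
    cc=s['color'].astype(int); gr=(cc[...,1]-cc[...,0]>25)&(s['range_z']>0)&(Q[...,2]<.02)&(Q[...,2]>.009)&(np.hypot(Q[...,0]-.53,Q[...,1]-.06)<.2)
    G=Q[gr]; print('jig',cv2.minAreaRect((G[:,:2]*1000).astype(np.float32)),np.median(G[:,2]))
E
```

```text
bar n 190 mean [0.5244 0.0907] z 0.0386 axis deg -160.04 rect [array([524.6,  90.8]), array([91.5, 14.6]), np.float64(20.0)]
plate (547.9990844726562, 27.315174102783203) 49.684513092041016 0.02572694948922094
minsup [204 205 203 206 202 207] [34.4 34.6 34.8 35.1 35.3 35.6]
pin [0.5764 0.0406 0.0504] 21 0.05365339863723406
jig ((536.013427734375, 60.305030822753906), (140.81570434570312, 209.25782775878906), 19.92081642150879) 0.013802448774960507
bar n 161 mean [0.5263 0.0936] z 0.0381 axis deg 19.65 rect [array([525.5,  92.5]), array([91. , 16.3]), np.float64(19.3)]
plate (548.227294921875, 28.407169342041016) 50.968955993652344 0.025152034534572043
minsup [204 203 205 206 202 207] [34.8 35.1 35.1 35.4 35.5 35.7]
pin [0.578  0.0429 0.0481] 25 0.05204513020490331
jig ((535.7167358398438, 60.98511505126953), (143.70834350585938, 211.7028045654297), 20.140806198120117) 0.013045623843882359
```

The two views agree. The plate axis is at about (0.548, 0.028) and its top is at z 26 mm. The flat faces 204°, the bar lies at 110°, and the pin is at 24°. So the plate needs about 94° clockwise. I'll go above the pin with the jaws along the tangent.

Emit:
play_rows([
  {"x":0.0207,"y":0.0283,"rz":0.163,"hand":0.024},
  {"x":0.0207,"y":0.0283,"rz":0.163},
  {"x":0.0207,"y":0.0283,"rz":0.163},
  {"x":0.0207,"y":0.0283,"rz":0.163},
  {"x":0.0207,"y":0.0283,"rz":0.163},
  {"x":0.0207,"y":0.0283,"rz":0.163},
  {"x":0.0207,"y":0.0283,"rz":0.163},
  {"x":0.0207,"y":0.0283,"rz":0.163},
])

```text
schema error: expected keys x, y, z, rx, ry, rz, hand
```

Emit:
play_rows([
  {"x":0.0207,"y":0.0283,"rz":0.163},
  {"x":0.0207,"y":0.0283,"rz":0.163},
  {"x":0.0207,"y":0.0283,"rz":0.163},
  {"x":0.0207,"y":0.0283,"rz":0.163},
  {"x":0.0207,"y":0.0283,"rz":0.163},
  {"x":0.0207,"y":0.0283,"rz":0.163},
  {"x":0.0207,"y":0.0283,"rz":0.163},
  {"x":0.0207,"y":0.0283,"rz":0.163},
])

```text
schema error: expected keys x, y, z, rx, ry, rz, hand
```

Emit:
play_rows([
  {"x":0.0207,"y":0.0283,"rz":0.163},
  {"x":0.0207,"y":0.0283,"rz":0.163},
  {"x":0.0207,"y":0.0283,"rz":0.163},
  {"x":0.0207,"y":0.0283,"rz":0.163},
  {},
  {},
])

```text
schema error: expected keys x, y, z, rx, ry, rz, hand
```

Run:
```python
from h import *
s=take('wrist','w1'); print(s['T'].round(3).tolist(),s['fov_y'],s['cx'],s['cy']); o=robot.get_obs(); print(o)
```

```text
[[0.299, -0.923, -0.243, 0.235], [-0.954, -0.29, -0.074, -0.502], [-0.002, 0.254, -0.967, 0.383], [0.0, 0.0, 0.0, 1.0]] 65.70646984690485 313.88017537894115 195.71622498493912
{'time': 0.15, 'joint_positions': array([-1.37010161e+00,  8.77835528e-02,  1.37185488e+00,  8.73586095e-07,
        1.68360205e+00, -1.03118239e-01]), 'qvel': array([ 0.00147976, -0.00349689, -0.00568775, -0.00098264, -0.00055956,
       -0.00141646]), 'joint_torque': array([ 2.02499228e-03, -3.40641582e+01, -3.02793360e+01,  7.17887376e-02,
        3.04520270e-02, -1.22429647e-04]), 'tool_pos': array([ 0.16443219, -0.52436092,  0.17020051]), 'ee_rot': array([-1.57062584,  0.00163898, -1.26698313]), 'wrist_force': array([-0.02371229, -0.18880197,  0.11522799]), 'wrist_torque': array([ 0.04903503, -0.00178907, -0.0231091 ]), 'width': 0.09409944520688394}
```

View pics/w1.png

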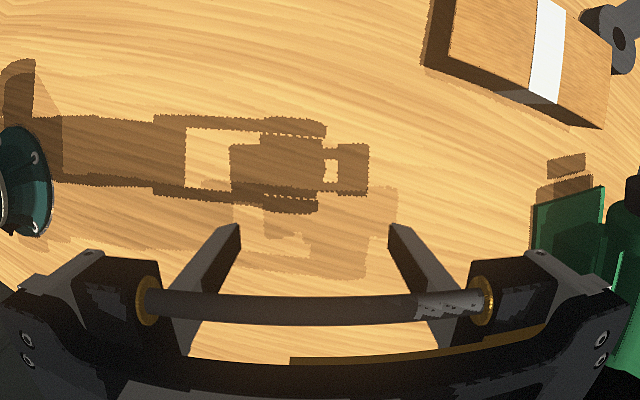

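The arm has not moved; the wrist view shows bare bench. Every row needs all seven keys.

Emit:
play_rows([
  {"x":0.0207,"y":0.0283,"z":0,"rx":0,"ry":0,"rz":0.163,"hand":0.024},
  {"x":0.0207,"y":0.0283,"z":0,"rx":0,"ry":0,"rz":0.163,"hand":0.024},
  {"x":0.0207,"y":0.0283,"z":0,"rx":0,"ry":0,"rz":0.163,"hand":0.024},
  {"x":0.0207,"y":0.0283,"z":0,"rx":0,"ry":0,"rz":0.163,"hand":0.024},
  {"x":0.0207,"y":0.0283,"z":0,"rx":0,"ry":0,"rz":0.163,"hand":0.024},
  {"x":0.0207,"y":0.0283,"z":0,"rx":0,"ry":0,"rz":0.163,"hand":0.024},
  {"x":0.0207,"y":0.0283,"z":0,"rx":0,"ry":0,"rz":0.163,"hand":0.024},
  {"x":0.0207,"y":0.0283,"z":0,"rx":0,"ry":0,"rz":0.163,"hand":0.024},
])

```text
time: 1.15
tool_pos: [0.3305, -0.2973, 0.1708]
ee_rot: [-1.57, 0.0, 0.042]
wrist_force: [0.6, -0.5, 0.1]
width: 0.0242
```

Emit:
play_rows([
  {"x":0.0207,"y":0.0283,"z":0,"rx":0,"ry":0,"rz":0.163,"hand":0.024},
  {"x":0.0207,"y":0.0283,"z":0,"rx":0,"ry":0,"rz":0.163,"hand":0.024},
  {"x":0.0207,"y":0.0283,"z":0,"rx":0,"ry":0,"rz":0.163,"hand":0.024},
  {"x":0.0207,"y":0.0283,"z":0,"rx":0,"ry":0,"rz":0.163,"hand":0.024},
  {"x":0.0207,"y":0.0283,"z":0,"rx":0,"ry":0,"rz":0.163,"hand":0.024},
  {"x":0.0207,"y":0.0283,"z":0,"rx":0,"ry":0,"rz":0.163,"hand":0.024},
  {"x":0.0207,"y":0.0283,"z":0,"rx":0,"ry":0,"rz":0.163,"hand":0.024},
  {"x":0.0207,"y":0.0283,"z":0,"rx":0,"ry":0,"rz":0.163,"hand":0.024},
])

```text
time: 2.15
tool_pos: [0.4961, -0.071, 0.1707]
ee_rot: [-1.57, -0.0, 1.346]
wrist_force: [0.6, 0.1, -0.9]
width: 0.0241
```

Emit:
play_rows([
  {"x":0.0207,"y":0.0283,"z":0,"rx":0,"ry":0,"rz":0.163,"hand":0.024},
  {"x":0.0207,"y":0.0283,"z":0,"rx":0,"ry":0,"rz":0.163,"hand":0.024},
  {"x":0.0207,"y":0.0283,"z":0,"rx":0,"ry":0,"rz":0.163,"hand":0.024},
  {"x":0.0187,"y":0.0273,"z":0,"rx":0,"ry":0,"rz":0.163,"hand":0.024},
  {"x":0,"y":0,"z":0,"rx":0,"ry":0,"rz":0,"hand":0.024},
  {"x":0,"y":0,"z":0,"rx":0,"ry":0,"rz":0,"hand":0.024},
])

```text
time: 2.9
tool_pos: [0.576, 0.0397, 0.1707]
ee_rot: [-1.57, -0.0, 1.991]
wrist_force: [0.2, 0.4, -1.0]
width: 0.0241
```

Run:
```python
from h import *
s=take('wrist','w2'); print(s['T'].round(3).tolist())
```

```text
[[-0.408, 0.883, 0.231, 0.509], [0.913, 0.395, 0.103, 0.01], [-0.0, 0.253, -0.967, 0.384], [0.0, 0.0, 0.0, 1.0]]
```

View pics/w2.png

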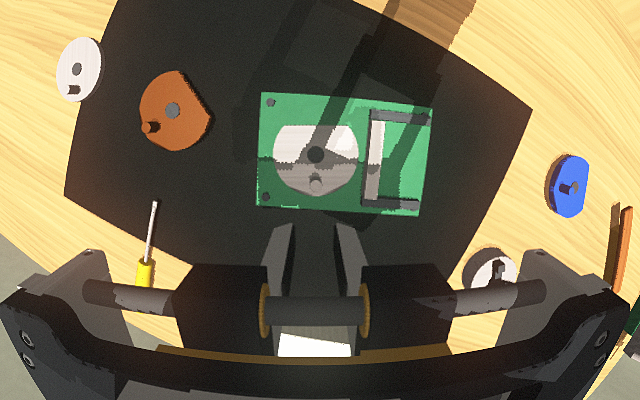

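The wrist view shows the plate hub at (316,154), the pin at about (316,180) between the fingertips, and the flat edge at the top near (316,124). I'll cross-check with the fisheye model.

```bash
cat >> h.py <<'E'
def wcloud(s):
    h,w=s['range_z'].shape; f=h/2/np.tan(np.radians(s['fov_y']/2)); v,u=np.mgrid[:h,:w]; z=s['range_z']
    dx,dy=u-s['cx'],v-s['cy']; r=np.hypot(dx,dy)+1e-9; t=np.tan(r/f)
    return np.stack([dx/r*t*z,dy/r*t*z,z],-1)@s['T'][:3,:3].T+s['T'][:3,3]
E
python3 - <<'E'
from h import *
s=pickle.load(open('w2.pkl','rb')); Q=wcloud(s)
im=s['color'][85:225,245:440,::-1]; cv2.imwrite('pics/w2z.png',cv2.resize(im,None,fx=4,fy=4,interpolation=cv2.INTER_CUBIC))
for u,v in [(316,154),(316,178),(375,155),(340,160)]: print(u,v,Q[v,u].round(4))
k=(s['range_z']>0)&(np.hypot(Q[...,0]-.548,Q[...,1]-.028)<.055)
p=Q[k&(Q[...,2]>.045)&(Q[...,2]<.056)]; print('pin',p.mean(0).round(4),len(p))
pl=Q[k&(Q[...,2]>.022)&(Q[...,2]<.030)]; h=cv2.convexHull((pl[:,:2]*1000).astype(np.float32))[:,0]; c,r=cv2.minEnclosingCircle(h); print(c,r)
a=np.radians(np.arange(360)); sup=(np.stack([np.cos(a),np.sin(a)],1)@(h-c).T).max(1); print(np.argsort(sup)[:5],np.sort(sup)[:5])
b=Q[(s['range_z']>0)&(np.hypot(Q[...,0]-.525,Q[...,1]-.0915)<.055)&(Q[...,2]>.035)&(Q[...,2]<.043)]; print(cv2.minAreaRect((b[:,:2]*1000).astype(np.float32)))
E
```

```text
316 154 [0.5481 0.0303 0.028 ]
316 178 [0.5718 0.0409 0.0397]
375 155 [0.5201 0.0914 0.0375]
340 160 [0.5433 0.059  0.0251]
pin [0.5773 0.0425 0.0494] 126
(548.8325805664062, 29.729591369628906) 50.49006652832031
[204 205 203 206 202] [33.10578657 33.56080101 33.71934677 34.19492009 34.34323887]
((526.0701904296875, 93.08102416992188), (91.99051666259766, 17.148216247558594), 19.960603713989258)
```

View pics/w2z.png

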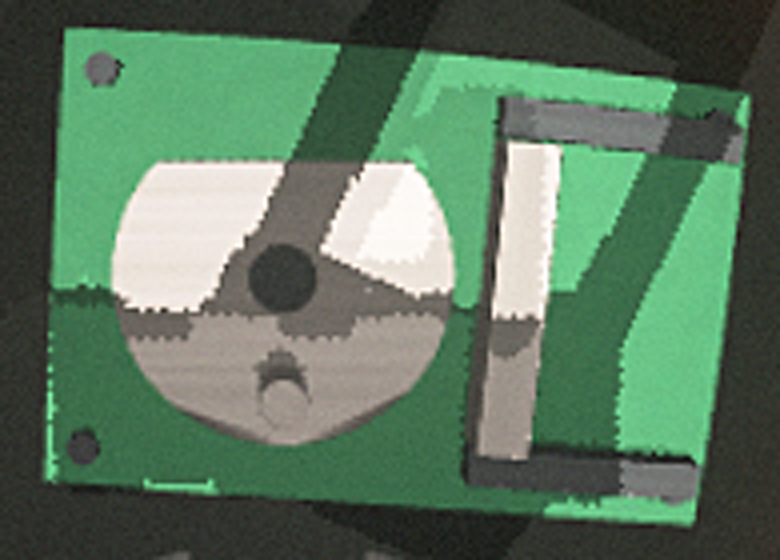

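Three cameras agree: axis ≈ (0.548, 0.0285), pin ≈ (0.5775, 0.0415). Now I'll descend astride the pin.

Emit:
play_rows([
  {"x":0.0015,"y":0.0018,"z":-0.04,"rx":0,"ry":0,"rz":0,"hand":0.024},
  {"x":0,"y":0,"z":-0.04,"rx":0,"ry":0,"rz":0,"hand":0.024},
  {"x":0,"y":0,"z":-0.035,"rx":0,"ry":0,"rz":0,"hand":0.024},
  {"x":0,"y":0,"z":-0.024,"rx":0,"ry":0,"rz":0,"hand":0.024},
  {"x":0,"y":0,"z":0,"rx":0,"ry":0,"rz":0,"hand":0.018},
  {"x":0,"y":0,"z":0,"rx":0,"ry":0,"rz":0,"hand":0.018},
])

```text
time: 3.7
tool_pos: [0.5787, 0.0413, 0.0336]
ee_rot: [-1.573, 0.001, 1.992]
wrist_force: [0.3, -0.3, 0.7]
width: 0.0181
```

Run:
```python
import numpy as np
c=np.array([.548,.0285])
n=12; a0=24; tot=-96
prev=None
for i in range(n+1):
    a=np.radians(a0+tot*i/n); p=c+.032*np.array([np.cos(a),np.sin(a)])
    if prev is not None: print(i,(p-prev).round(4),np.radians(tot/n).round(4))
    prev=p
print(p)
```

```text
1 [ 0.0015 -0.0042] -0.1396
2 [ 0.0009 -0.0044] -0.1396
3 [ 0.0003 -0.0045] -0.1396
4 [-0.0003 -0.0045] -0.1396
5 [-0.0009 -0.0044] -0.1396
6 [-0.0015 -0.0042] -0.1396
7 [-0.0021 -0.0039] -0.1396
8 [-0.0026 -0.0036] -0.1396
9 [-0.0031 -0.0032] -0.1396
10 [-0.0035 -0.0027] -0.1396
11 [-0.0039 -0.0022] -0.1396
12 [-0.0041 -0.0017] -0.1396
[ 0.55788854 -0.00193381]
```

Emit:
play_rows([
  {"x":0.0015,"y":-0.0042,"z":-0.001,"rx":0,"ry":0,"rz":-0.1396,"hand":0.018},
  {"x":0.0009,"y":-0.0044,"z":0,"rx":0,"ry":0,"rz":-0.1396,"hand":0.018},
  {"x":0.0003,"y":-0.0045,"z":0,"rx":0,"ry":0,"rz":-0.1396,"hand":0.018},
  {"x":-0.0003,"y":-0.0045,"z":0,"rx":0,"ry":0,"rz":-0.1396,"hand":0.018},
  {"x":-0.0009,"y":-0.0044,"z":0,"rx":0,"ry":0,"rz":-0.1396,"hand":0.018},
  {"x":-0.0015,"y":-0.0042,"z":0,"rx":0,"ry":0,"rz":-0.1396,"hand":0.018},
])

```text
time: 4.45
tool_pos: [0.5795, 0.0153, 0.0336]
ee_rot: [-1.575, -0.001, 1.15]
wrist_force: [-0.8, 0.3, -0.1]
width: 0.018
```

Emit:
play_rows([
  {"x":-0.0021,"y":-0.0039,"z":0,"rx":0,"ry":0,"rz":-0.1396,"hand":0.018},
  {"x":-0.0026,"y":-0.0036,"z":0,"rx":0,"ry":0,"rz":-0.1396,"hand":0.018},
  {"x":-0.0031,"y":-0.0032,"z":0,"rx":0,"ry":0,"rz":-0.1396,"hand":0.018},
  {"x":-0.0035,"y":-0.0027,"z":0,"rx":0,"ry":0,"rz":-0.1396,"hand":0.018},
  {"x":-0.0039,"y":-0.0022,"z":0,"rx":0,"ry":0,"rz":-0.1396,"hand":0.018},
  {"x":-0.0041,"y":-0.0017,"z":0,"rx":0,"ry":0,"rz":-0.1396,"hand":0.018},
  {"x":0,"y":0,"z":0,"rx":0,"ry":0,"rz":0,"hand":0.018},
])

```text
time: 5.32
tool_pos: [0.5599, -0.0019, 0.0333]
ee_rot: [-1.572, -0.003, 0.319]
wrist_force: [-0.8, 0.1, 0.0]
width: 0.0183
```

Run:
```python
from h import *
s=take('wrist','w3'); Q=wcloud(s)
k=(s['range_z']>0)&(np.hypot(Q[...,0]-.5485,Q[...,1]-.0285)<.056)
pl=Q[k&(Q[...,2]>.022)&(Q[...,2]<.030)]; print(len(pl))
b=Q[(s['range_z']>0)&(np.hypot(Q[...,0]-.525,Q[...,1]-.0915)<.055)&(Q[...,2]>.035)&(Q[...,2]<.043)]; print(cv2.minAreaRect((b[:,:2]*1000).astype(np.float32)))
take('scene','s3'); take('top','t3'); print(robot.get_obs()['time'])
im=cv2.imread('pics/s3.png')[190:270,270:385];cv2.imwrite('pics/s3z.png',cv2.resize(im,None,fx=6.5,fy=6.5,interpolation=cv2.INTER_CUBIC))
```

```text
12089
((525.9041137695312, 93.37873840332031), (92.48206329345703, 16.5518856048584), 19.801063537597656)
5.475
```

View pics/w3.png

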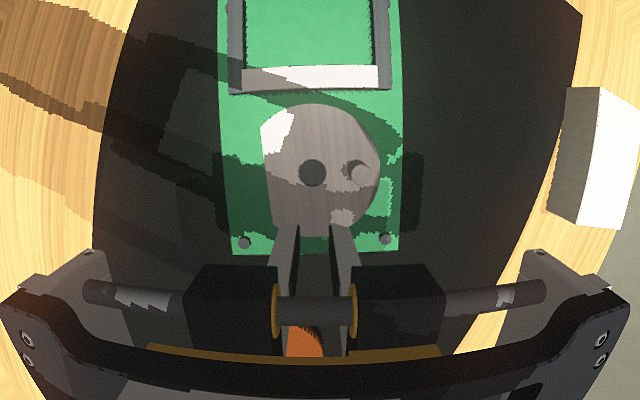

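View pics/s3z.png

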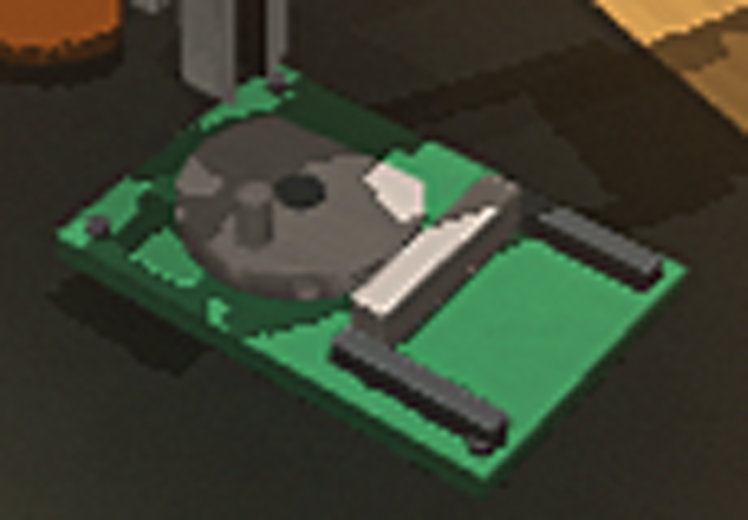

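The pin did not move: in w3 the hub is at (312,172) and the pin is still beside it at (358,170). The fingers end near (315,230), off the plate. I need to find where the fingertips really are.

Run:
```python
from h import *
print(robot.get_obs()['tool_pos'],robot.get_obs()['ee_rot'])
for n,tag in(('scene','s3'),('top','t3'),('w','w3')):
    s=pickle.load(open(tag+'.pkl','rb')); Q=wcloud(s) if n=='w' else cloud(s)
    k=(s['range_z']>0)&(np.hypot(Q[...,0]-.55,Q[...,1]-.0)<.12)&(Q[...,2]>.055)&(Q[...,2]<.11)
    p=Q[k]; print(n,len(p))
    for lo in (.03,.04,.05,.055,.065,.075,.085,.095):
        q=Q[(s['range_z']>0)&(np.hypot(Q[...,0]-.55,Q[...,1]-.0)<.12)&(Q[...,2]>lo)&(Q[...,2]<lo+.01)&(Q[...,1]<.03)]
        if len(q)>5: print(lo,len(q),np.median(q,0).round(3),q.min(0).round(3),q.max(0).round(3))
im=cv2.imread('pics/s3.png')[100:270,220:420];cv2.imwrite('pics/s3y.png',cv2.resize(im,None,fx=3.5,fy=3.5,interpolation=cv2.INTER_CUBIC))
im=cv2.imread('pics/t3.png')[120:270,220:480];cv2.imwrite('pics/t3y.png',cv2.resize(im,None,fx=3,fy=3,interpolation=cv2.INTER_CUBIC))
```

```text
[ 0.55949826 -0.00163365  0.03218415] [-1.57161937 -0.00188639  0.31937123]
scene 193
0.065 19 [0.551 0.    0.071] [ 0.543 -0.012  0.068] [0.578 0.013 0.074]
0.075 45 [0.567 0.001 0.08 ] [ 0.537 -0.012  0.075] [0.582 0.013 0.085]
0.085 53 [0.553 0.001 0.09 ] [ 0.537 -0.013  0.085] [0.581 0.015 0.095]
0.095 50 [0.552 0.003 0.1  ] [ 0.538 -0.012  0.096] [0.582 0.014 0.105]
top 0
w 1484
0.065 95 [0.549 0.004 0.072] [0.54  0.002 0.067] [0.574 0.013 0.075]
0.075 332 [0.553 0.004 0.08 ] [ 0.538 -0.012  0.075] [0.577 0.015 0.085]
0.085 387 [0.553 0.004 0.091] [ 0.537 -0.012  0.085] [0.577 0.015 0.095]
0.095 426 [0.567 0.005 0.101] [ 0.537 -0.011  0.095] [0.578 0.015 0.105]
```

View pics/s3y.png

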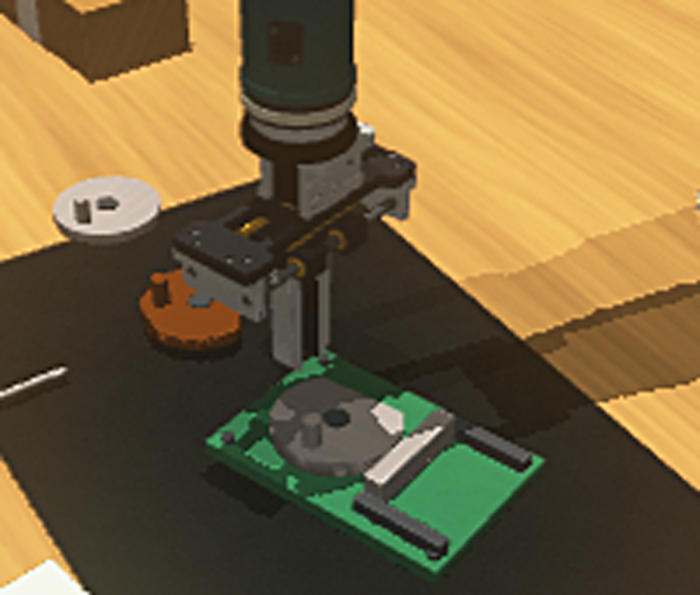

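View pics/t3y.png

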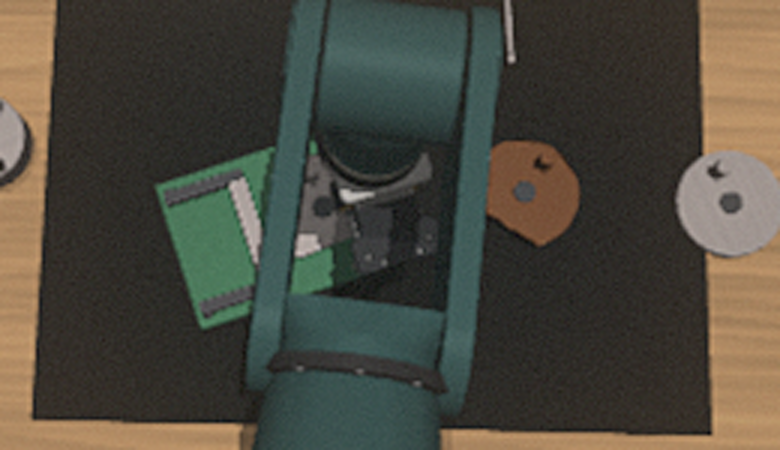

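Both the scene and wrist depth put the visible fingertips' lower end at z ≈ 0.067 while the reported TCP is z = 0.032. That is about 35 mm too high, and the fingers passed over the 50 mm pin without touching it. Horizontally they agree with the report. I'll trust the cameras for height: raise, return over the pin, and then descend in stages with force and visual checks.

Emit:
play_rows([
  {"x":0.0,"y":0.0,"z":0.02,"rx":0,"ry":0,"rz":0.0,"hand":0.024},
  {"x":0.0026,"y":0.0062,"z":0,"rx":0,"ry":0,"rz":0.186,"hand":0.024},
  {"x":0.0026,"y":0.0062,"z":0,"rx":0,"ry":0,"rz":0.186,"hand":0.024},
  {"x":0.0026,"y":0.0062,"z":0,"rx":0,"ry":0,"rz":0.186,"hand":0.024},
  {"x":0.0026,"y":0.0062,"z":0,"rx":0,"ry":0,"rz":0.186,"hand":0.024},
  {"x":0.0026,"y":0.0062,"z":0,"rx":0,"ry":0,"rz":0.186,"hand":0.024},
  {"x":0.0026,"y":0.0062,"z":0,"rx":0,"ry":0,"rz":0.186,"hand":0.024},
  {"x":0.0026,"y":0.0062,"z":0,"rx":0,"ry":0,"rz":0.186,"hand":0.024},
])

```text
time: 6.48
tool_pos: [0.5773, 0.0422, 0.0514]
ee_rot: [-1.571, -0.0, 1.627]
wrist_force: [0.2, -0.9, 0.4]
width: 0.0237
```

Emit:
play_rows([
  {"x":0.0,"y":0.0,"z":0,"rx":0,"ry":0,"rz":0.186,"hand":0.024},
  {"x":0,"y":0,"z":0,"rx":0,"ry":0,"rz":0.186,"hand":0.024},
  {"x":0,"y":0,"z":0,"rx":0,"ry":0,"rz":0,"hand":0.024},
])

```text
time: 6.85
tool_pos: [0.5772, 0.042, 0.0513]
ee_rot: [-1.571, 0.0, 1.991]
wrist_force: [-0.2, 1.0, -0.3]
width: 0.0241
```

Emit:
play_rows([
  {"x":0,"y":0,"z":-0.015,"rx":0,"ry":0,"rz":0,"hand":0.03},
  {"x":0,"y":0,"z":-0.012,"rx":0,"ry":0,"rz":0,"hand":0.03},
  {"x":0,"y":0,"z":0,"rx":0,"ry":0,"rz":0,"hand":0.03},
])

```text
time: 7.22
tool_pos: [0.5752, 0.0419, 0.0217]
ee_rot: [-1.567, -0.002, 1.991]
wrist_force: [0.3, 0.2, -0.0]
width: 0.0305
```

```bash
cat >> h.py <<'E'
def tips(s,Q,c,r=.06,lo=.03,hi=.12,ymax=9):
    o=robot.get_obs(); print(o['tool_pos'].round(4))
    cc=s['color'].astype(int)
E
python3 - <<'E'
from h import *
print(robot.get_obs()['tool_pos'])
for n,tag in(('scene','s4'),('wrist','w4')):
    s=take(n,tag); Q=wcloud(s) if n=='wrist' else cloud(s)
    for lo in np.arange(.045,.1,.006):
        q=Q[(s['range_z']>0)&(np.hypot(Q[...,0]-.577,Q[...,1]-.042)<.05)&(Q[...,2]>lo)&(Q[...,2]<lo+.006)]
        if len(q)>3: print(n,lo.round(3),len(q),np.median(q,0).round(3),q.min(0).round(3),q.max(0).round(3))
im=cv2.imread('pics/s4.png')[150:270,250:400];cv2.imwrite('pics/s4z.png',cv2.resize(im,None,fx=5,fy=5,interpolation=cv2.INTER_CUBIC))
im=cv2.imread('pics/w4.png')[60:300,220:440];cv2.imwrite('pics/w4z.png',cv2.resize(im,None,fx=2.5,fy=2.5,interpolation=cv2.INTER_CUBIC))
E
```

```text
[0.57517795 0.04188074 0.02168527]
scene 0.045 24 [0.578 0.043 0.048] [0.571 0.035 0.046] [0.585 0.05  0.051]
scene 0.057 18 [0.582 0.029 0.06 ] [0.573 0.022 0.057] [0.593 0.065 0.063]
scene 0.063 29 [0.575 0.031 0.065] [0.556 0.021 0.063] [0.594 0.069 0.069]
scene 0.069 26 [0.577 0.03  0.072] [0.555 0.023 0.069] [0.593 0.069 0.075]
scene 0.075 29 [0.575 0.061 0.078] [0.556 0.023 0.076] [0.593 0.07  0.081]
scene 0.081 25 [0.578 0.03  0.084] [0.557 0.02  0.081] [0.595 0.071 0.087]
scene 0.087 33 [0.576 0.062 0.089] [0.556 0.02  0.087] [0.594 0.071 0.092]
scene 0.093 30 [0.576 0.059 0.096] [0.558 0.022 0.094] [0.595 0.07  0.099]
scene 0.099 29 [0.576 0.031 0.102] [0.557 0.02  0.099] [0.595 0.069 0.105]
wrist 0.045 360 [0.577 0.042 0.049] [0.571 0.036 0.045] [0.585 0.049 0.051]
wrist 0.051 8 [0.576 0.041 0.054] [0.572 0.023 0.051] [0.585 0.058 0.057]
wrist 0.057 93 [0.575 0.032 0.06 ] [0.558 0.018 0.057] [0.59  0.06  0.063]
wrist 0.063 195 [0.575 0.032 0.067] [0.557 0.014 0.063] [0.59  0.063 0.069]
wrist 0.069 202 [0.575 0.029 0.073] [0.557 0.014 0.069] [0.584 0.064 0.075]
wrist 0.075 223 [0.575 0.032 0.078] [0.557 0.014 0.075] [0.59  0.063 0.081]
wrist 0.081 273 [0.575 0.031 0.084] [0.557 0.014 0.081] [0.59  0.063 0.087]
wrist 0.087 288 [0.575 0.053 0.09 ] [0.557 0.014 0.087] [0.59  0.064 0.093]
wrist 0.093 329 [0.575 0.053 0.096] [0.557 0.014 0.093] [0.59  0.064 0.099]
wrist 0.099 352 [0.575 0.053 0.103] [0.557 0.014 0.099] [0.59  0.063 0.105]
```

View pics/s4z.png

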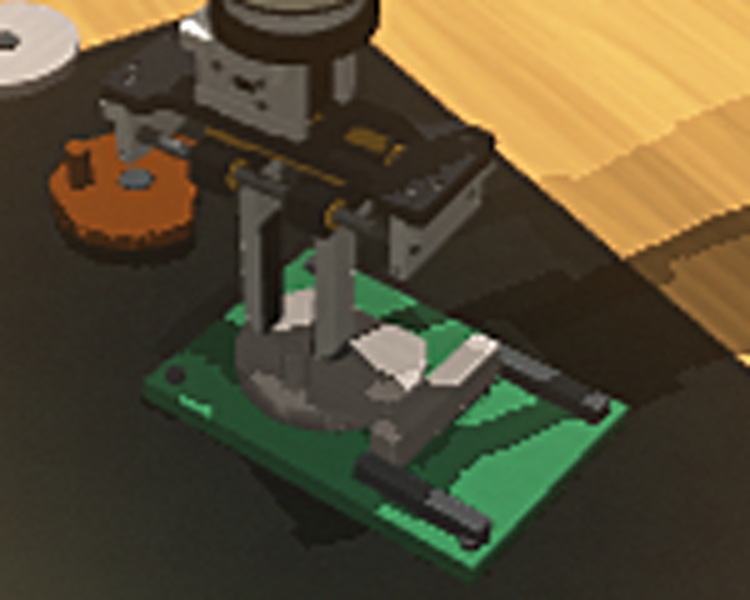

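View pics/w4z.png

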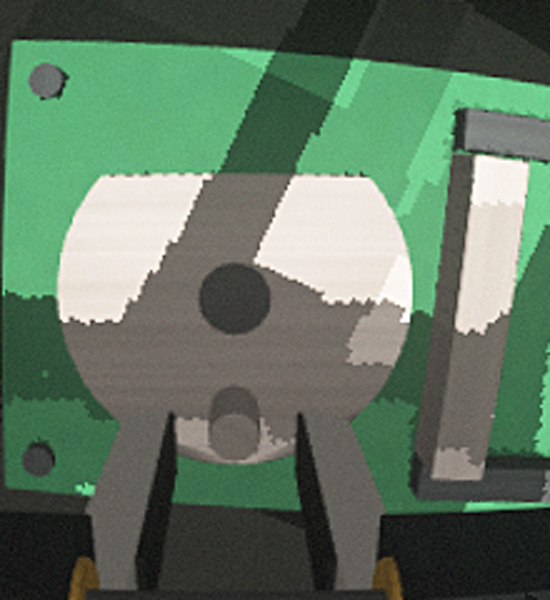

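The tips' lower end is at z ≈ 0.057 with 0.0217 reported, so the offset is about 35 mm again. The fingers straddle the pin symmetrically (w4 crop: pin at (234,430) between fingers at (170,430) and (300,430)). I'll lower 26 mm, bringing the tips to about 31 mm, with the plate top at 26.

Emit:
play_rows([
  {"x":0.001,"y":0,"z":-0.01,"rx":0,"ry":0,"rz":0,"hand":0.03},
  {"x":0.001,"y":0,"z":-0.008,"rx":0,"ry":0,"rz":0,"hand":0.03},
  {"x":0,"y":0,"z":-0.006,"rx":0,"ry":0,"rz":0,"hand":0.03},
  {"x":0,"y":0,"z":0,"rx":0,"ry":0,"rz":0,"hand":0.018},
  {"x":0,"y":0,"z":0,"rx":0,"ry":0,"rz":0,"hand":0.018},
])

```text
time: 7.95
tool_pos: [0.5791, 0.0418, 0.0003]
ee_rot: [-1.571, 0.0, 1.992]
wrist_force: [-0.1, 0.4, -0.5]
width: 0.018
```

Run:
```python
from h import *
print(robot.get_obs()['tool_pos'])
for n,tag in(('scene','s5'),('wrist','w5')):
    s=take(n,tag); Q=wcloud(s) if n=='wrist' else cloud(s)
    for lo in np.arange(.028,.07,.006):
        q=Q[(s['range_z']>0)&(np.hypot(Q[...,0]-.577,Q[...,1]-.042)<.04)&(Q[...,2]>lo)&(Q[...,2]<lo+.006)]
        if len(q)>3: print(n,lo.round(3),len(q),np.median(q,0).round(3),q.min(0).round(3),q.max(0).round(3))
im=cv2.imread('pics/s5.png')[150:270,250:400];cv2.imwrite('pics/s5z.png',cv2.resize(im,None,fx=5,fy=5,interpolation=cv2.INTER_CUBIC))
```

```text
[5.79092478e-01 4.18382916e-02 2.66739540e-04]
scene 0.028 13 [0.58  0.041 0.032] [0.542 0.03  0.028] [0.592 0.052 0.034]
scene 0.034 19 [0.583 0.04  0.037] [0.579 0.031 0.034] [0.593 0.058 0.04 ]
scene 0.04 25 [0.582 0.038 0.043] [0.565 0.028 0.04 ] [0.594 0.065 0.046]
scene 0.046 41 [0.581 0.041 0.049] [0.565 0.023 0.046] [0.594 0.064 0.052]
scene 0.052 24 [0.581 0.047 0.055] [0.565 0.025 0.052] [0.596 0.066 0.058]
scene 0.058 29 [0.581 0.037 0.061] [0.565 0.025 0.059] [0.596 0.065 0.063]
scene 0.064 27 [0.581 0.035 0.067] [0.561 0.025 0.064] [0.596 0.065 0.07 ]
scene 0.07 27 [0.581 0.037 0.073] [0.562 0.024 0.07 ] [0.595 0.066 0.076]
wrist 0.028 139 [0.571 0.037 0.029] [0.54  0.02  0.028] [0.58  0.048 0.034]
wrist 0.034 123 [0.573 0.039 0.038] [0.565 0.023 0.034] [0.58  0.053 0.04 ]
wrist 0.04 267 [0.573 0.039 0.044] [0.562 0.02  0.04 ] [0.587 0.057 0.046]
wrist 0.046 615 [0.577 0.043 0.049] [0.562 0.02  0.046] [0.59  0.058 0.052]
wrist 0.052 210 [0.572 0.048 0.055] [0.562 0.019 0.052] [0.581 0.058 0.058]
wrist 0.058 255 [0.576 0.038 0.061] [0.562 0.019 0.058] [0.591 0.058 0.064]
wrist 0.064 228 [0.575 0.033 0.067] [0.562 0.02  0.064] [0.58  0.058 0.07 ]
wrist 0.07 311 [0.576 0.048 0.072] [0.562 0.02  0.07 ] [0.59  0.058 0.076]
```

View pics/s5z.png

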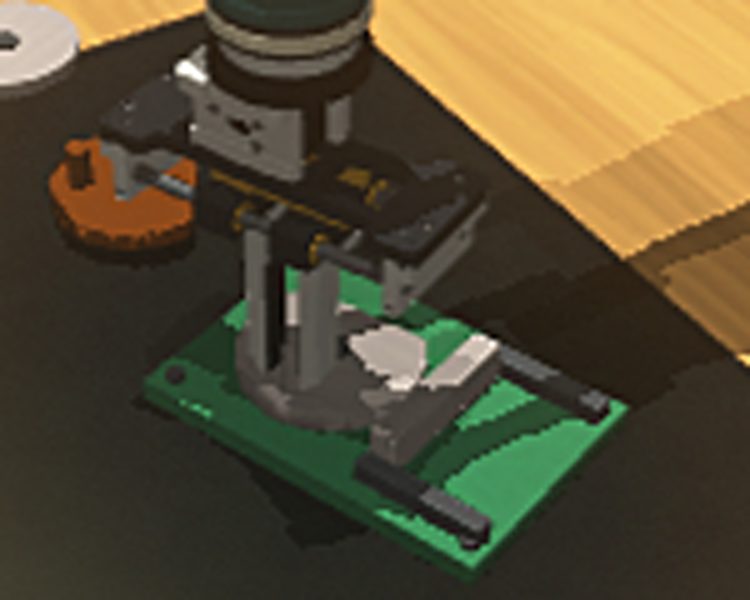

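The tips are at about 34 mm, straddling the pin with no contact force. Now the arc.

Emit:
play_rows([
  {"x":0.0005,"y":-0.0042,"z":0,"rx":0,"ry":0,"rz":-0.1396,"hand":0.018},
  {"x":0.0009,"y":-0.0044,"z":0,"rx":0,"ry":0,"rz":-0.1396,"hand":0.018},
  {"x":0.0003,"y":-0.0045,"z":0,"rx":0,"ry":0,"rz":-0.1396,"hand":0.018},
  {"x":-0.0003,"y":-0.0045,"z":0,"rx":0,"ry":0,"rz":-0.1396,"hand":0.018},
  {"x":-0.0009,"y":-0.0044,"z":0,"rx":0,"ry":0,"rz":-0.1396,"hand":0.018},
])

```text
time: 8.68
tool_pos: [0.58, 0.0207, 0.0006]
ee_rot: [-1.572, -0.002, 1.289]
wrist_force: [0.8, 2.3, -1.0]
width: 0.0185
```

Contact (about 2.3 N). Continuing the arc.

Emit:
play_rows([
  {"x":-0.0015,"y":-0.0042,"z":0,"rx":0,"ry":0,"rz":-0.1396,"hand":0.018},
  {"x":-0.0021,"y":-0.0039,"z":0,"rx":0,"ry":0,"rz":-0.1396,"hand":0.018},
  {"x":-0.0026,"y":-0.0036,"z":0,"rx":0,"ry":0,"rz":-0.1396,"hand":0.018},
  {"x":-0.0031,"y":-0.0032,"z":0,"rx":0,"ry":0,"rz":-0.1396,"hand":0.018},
  {"x":-0.0035,"y":-0.0027,"z":0,"rx":0,"ry":0,"rz":-0.1396,"hand":0.018},
  {"x":-0.0039,"y":-0.0022,"z":0,"rx":0,"ry":0,"rz":-0.1396,"hand":0.018},
  {"x":-0.0041,"y":-0.0017,"z":0,"rx":0,"ry":0,"rz":-0.1396,"hand":0.018},
  {"x":0,"y":0,"z":0,"rx":0,"ry":0,"rz":0,"hand":0.018},
])

```text
time: 9.68
tool_pos: [0.5589, -0.0018, 0.0006]
ee_rot: [-1.571, -0.001, 0.318]
wrist_force: [0.1, 0.3, 0.2]
width: 0.0179
```

```bash
cat >> h.py <<'E'
def state(tag):
    for n in('wrist','scene'):
        s=take(n,n[0]+tag); Q=wcloud(s) if n=='wrist' else cloud(s); ok=s['range_z']>0
        pl=Q[ok&(np.hypot(Q[...,0]-.5485,Q[...,1]-.029)<.053)&(Q[...,2]>.0215)&(Q[...,2]<.030)]
        h=cv2.convexHull((pl[:,:2]*1000).astype(np.float32))[:,0]; c=np.array([548.4,28.8])
        a=np.radians(np.arange(80,141)); sup=(np.stack([np.cos(a),np.sin(a)],1)@(h-c).T).max(1)
        i=np.argsort(sup)[:5]; print(n,'flat deg',i+80,sup[i].round(1))
        b=Q[ok&(np.abs((Q[...,0]-.5484)*.94+(Q[...,1]-.0288)*.342)<.05)&(np.hypot(Q[...,0]-.53,Q[...,1]-.08)<.07)&(Q[...,2]>.035)&(Q[...,2]<.043)&(Q[...,1]>.04)]
        r=cv2.minAreaRect((b[:,:2]*1000).astype(np.float32)); d=(np.array(r[0])-c); print('  bar',np.round(r[0],1),np.round(r[1],1),round(r[2],1),'dist',round(float(d@[-.342,.94]),1))
        z=cv2.imread(f'pics/{n[0]+tag}.png'); z=z[60:300,200:440] if n=='wrist' else z[150:270,250:400]
        cv2.imwrite(f'pics/{n[0]+tag}z.png',cv2.resize(z,None,fx=600/z.shape[1],fy=600/z.shape[1],interpolation=cv2.INTER_CUBIC))
    print(robot.get_obs()['time'],robot.get_obs()['tool_pos'])
E
python3 -c "
from h import *
state('6')"
```

```text
wrist flat deg [114 115 113 116 112] [34.9 35.3 35.4 35.8 36. ]
  bar [525.8  93.3] [92.2 16.5] 19.9 dist 68.4
scene flat deg [115 116 114 113 117] [34.8 34.8 34.9 35.1 35.4]
  bar [525.7  93.1] [92.2 18.1] 20.2 dist 68.2
9.775 [ 5.58892069e-01 -1.68424215e-03  4.72606391e-04]
```

View pics/w6z.png

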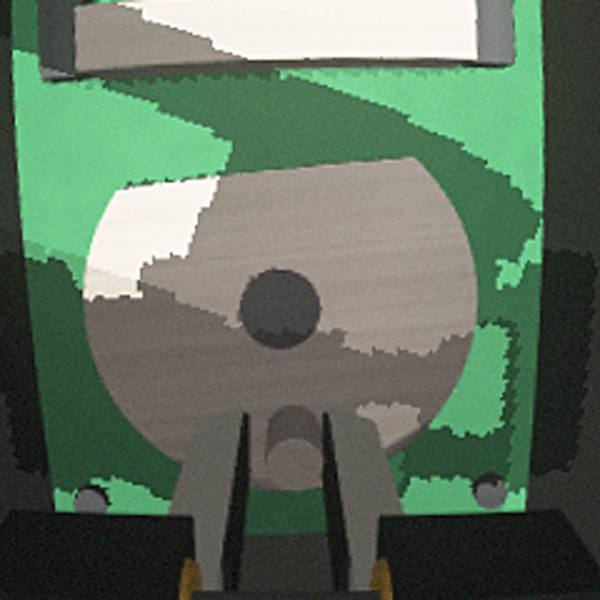

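View pics/s6z.png

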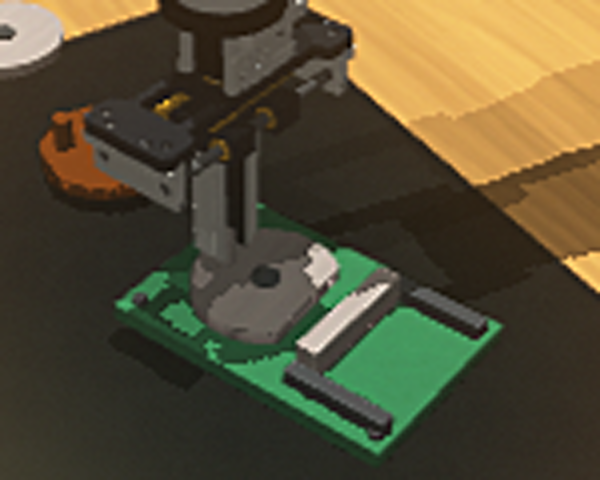

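The plate has turned: the flat is now at 114.5° against a wanted ~110°, lagging through the jaw play as expected. In the w6 crop the flat runs (120,190) to (410,158), slightly tilted. It needs about 2.5 mm more tangentially.

Emit:
play_rows([
  {"x":-0.0012,"y":-0.0005,"z":0,"rx":0,"ry":0,"rz":0,"hand":0.018},
  {"x":-0.0012,"y":-0.0004,"z":0,"rx":0,"ry":0,"rz":0,"hand":0.018},
  {"x":0,"y":0,"z":0,"rx":0,"ry":0,"rz":0,"hand":0.018},
])

```text
time: 10.15
tool_pos: [0.5568, -0.0027, 0.0005]
ee_rot: [-1.571, -0.001, 0.317]
wrist_force: [2.6, -0.5, 1.3]
width: 0.0178
```

```bash
python3 -c "
from h import *
state('7')"
```

```text
wrist flat deg [111 110 109 112 108] [35.2 35.3 35.7 35.8 36.3]
  bar [525.9  93.4] [92.2 16.7] 20.0 dist 68.4
scene flat deg [110 111 112 109 113] [35.2 35.2 35.3 35.4 35.7]
  bar [525.3  93. ] [92.  17.2] 19.0 dist 68.2
10.25 [ 5.56846142e-01 -2.69632149e-03  4.58341228e-04]
```

View pics/w7z.png

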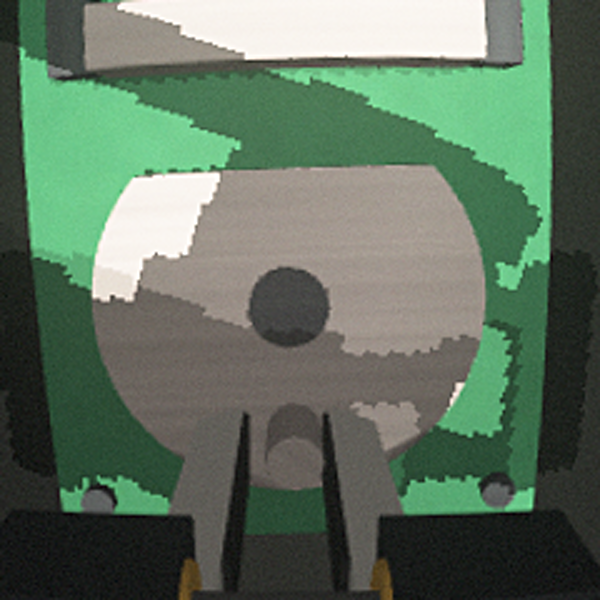

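Both views put the flat at 110.5° ± 0.5°. A last 0.4 mm nudge, then I'll open, lift, and go behind the bar at jaw opening 30 mm.

Emit:
play_rows([
  {"x":-0.0004,"y":-0.0001,"z":0,"rx":0,"ry":0,"rz":0,"hand":0.018},
  {"x":0,"y":0,"z":0,"rx":0,"ry":0,"rz":0,"hand":0.018},
  {"x":0.0004,"y":0.0001,"z":0,"rx":0,"ry":0,"rz":0,"hand":0.03},
  {"x":0,"y":0,"z":0,"rx":0,"ry":0,"rz":0,"hand":0.03},
  {"x":0,"y":0,"z":0.04,"rx":0,"ry":0,"rz":0,"hand":0.03},
  {"x":0,"y":0,"z":0.04,"rx":0,"ry":0,"rz":0.032,"hand":0.03},
])

```text
time: 11.0
tool_pos: [0.5546, -0.0023, 0.0797]
ee_rot: [-1.569, 0.004, 0.35]
wrist_force: [-0.1, 0.2, 0.4]
width: 0.0298
```

Emit:
play_rows([
  {"x":-0.0103,"y":0.0305,"z":0,"rx":0,"ry":0,"rz":0,"hand":0.03},
  {"x":-0.0103,"y":0.0305,"z":0,"rx":0,"ry":0,"rz":0,"hand":0.03},
  {"x":-0.0103,"y":0.0305,"z":0,"rx":0,"ry":0,"rz":0,"hand":0.03},
  {"x":-0.0103,"y":0.0305,"z":0,"rx":0,"ry":0,"rz":0,"hand":0.03},
  {"x":0,"y":0,"z":0,"rx":0,"ry":0,"rz":0,"hand":0.03},
  {"x":0,"y":0,"z":0,"rx":0,"ry":0,"rz":0,"hand":0.03},
])

```text
time: 11.75
tool_pos: [0.5148, 0.1189, 0.0798]
ee_rot: [-1.571, 0.001, 0.349]
wrist_force: [-0.4, -0.4, 0.2]
width: 0.0297
```

```bash
python3 -c "
from h import *
state('8')
for n in 'sw':
    s=pickle.load(open(n+'8.pkl','rb')); Q=wcloud(s) if n=='w' else cloud(s)
    R=np.array([[.94,.342],[-.342,.94]])
    D=(Q[...,:2]-[.5484,.0288])@R.T
    q=(s['range_z']>0)&(abs(D[...,0])<.05)&(abs(D[...,1]-.097)<.04)&(Q[...,2]>.06)&(Q[...,2]<.16)
    print(n,q.sum(),np.percentile(Q[q][:,2],[0,1,5]).round(3),np.percentile(D[q],[1,50,99],axis=0).round(4).tolist())
"
```

```text
wrist flat deg [110 109 111 112 108] [35.6 35.7 35.8 36.1 36.1]
  bar [525.7  93.6] [92.5 17.2] 19.9 dist 68.7
scene flat deg [110 111 109 108 112] [35.5 35.6 35.8 36.  36.1]
  bar [526.5  93.2] [91.2 17.1] 19.2 dist 68.0
11.85 [0.51512783 0.11854175 0.07991686]
s 264 [0.112 0.114 0.117] [[-0.0273, 0.0867], [-0.0153, 0.0992], [0.0273, 0.1061]]
w 1825 [0.113 0.115 0.12 ] [[-0.0264, 0.0895], [-0.0146, 0.106], [0.0267, 0.107]]
```

View pics/s8z.png

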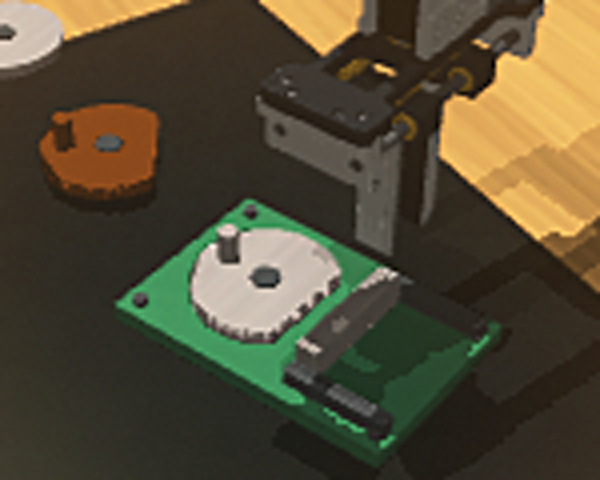

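View pics/w8.png

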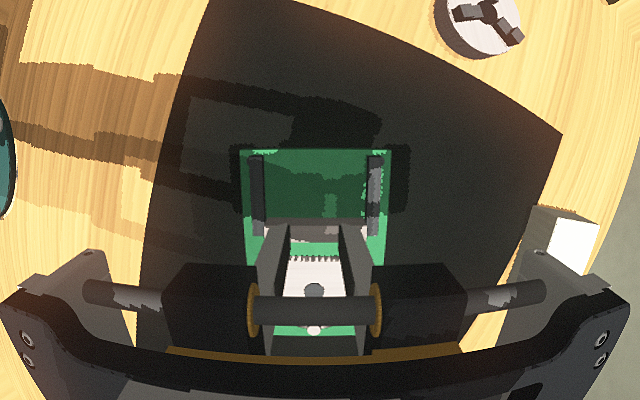

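The flat is at 110°. The fingers span 87–107 mm from the axis, against a bar back face at 76.5, and lateral ±27 is inside the guides. The tips are at 113 mm, so I'll descend 92 mm to about 21 mm, with the base at 14.

Emit:
play_rows([
  {"x":0,"y":0,"z":-0.03,"rx":0,"ry":0,"rz":0,"hand":0.03},
  {"x":0,"y":0,"z":-0.03,"rx":0,"ry":0,"rz":0,"hand":0.03},
  {"x":0,"y":0,"z":-0.02,"rx":0,"ry":0,"rz":0,"hand":0.03},
  {"x":0,"y":0,"z":-0.012,"rx":0,"ry":0,"rz":0,"hand":0.03},
  {"x":0,"y":0,"z":0,"rx":0,"ry":0,"rz":0,"hand":0.03},
  {"x":0,"y":0,"z":0,"rx":0,"ry":0,"rz":0,"hand":0.03},
])

```text
time: 12.6
tool_pos: [0.516, 0.1193, -0.0109]
ee_rot: [-1.571, -0.002, 0.348]
wrist_force: [-0.6, -0.5, 0.5]
width: 0.03
```

```bash
python3 -c "
from h import *
state('9')
for n in 'sw':
    s=pickle.load(open(n+'9.pkl','rb')); Q=wcloud(s) if n=='w' else cloud(s)
    R=np.array([[.94,.342],[-.342,.94]])
    D=(Q[...,:2]-[.5484,.0288])@R.T
    q=(s['range_z']>0)&(abs(D[...,0])<.04)&(abs(D[...,1]-.1)<.018)&(Q[...,2]>.018)&(Q[...,2]<.1)
    print(n,q.sum(),np.percentile(Q[q][:,2],[0,1,5]).round(3),np.percentile(D[q],[1,50,99],axis=0).round(4).tolist())
"
```

```text
wrist flat deg [110 109 111 108 112] [28.9 29.1 29.3 29.4 29.6]
  bar [520.7 108.8] [54.1 44.5] 20.3 dist 84.7
scene flat deg [140 139 138 137 136] [31.7 31.9 32.  32.2 32.3]
  bar [522.2 109.8] [88.7 45.1] 14.8 dist 85.1
12.7 [ 0.51606228  0.11951261 -0.01064665]
s 262 [0.021 0.024 0.029] [[-0.0255, 0.0868], [-0.0132, 0.102], [0.0285, 0.1063]]
w 3733 [0.023 0.026 0.032] [[-0.0253, 0.0897], [-0.0135, 0.106], [0.0277, 0.1069]]
```

View pics/s9z.png

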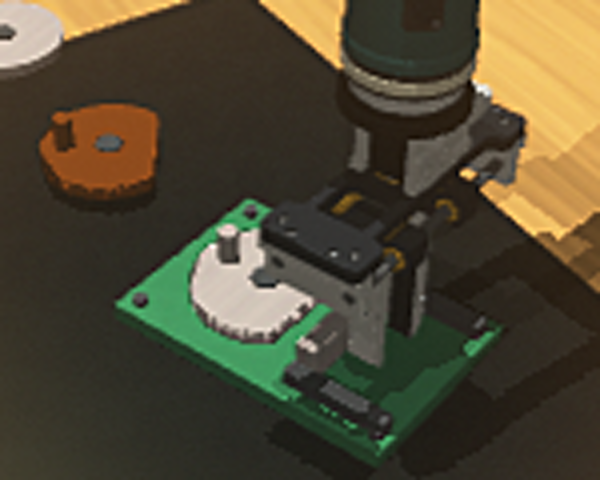

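Tips are at ~22 mm, behind the bar, with no contact. Pushing along (0.342, −0.940).

Emit:
play_rows([
  {"x":0.0014,"y":-0.0038,"z":0,"rx":0,"ry":0,"rz":0,"hand":0.03},
  {"x":0.0014,"y":-0.0038,"z":0,"rx":0,"ry":0,"rz":0,"hand":0.03},
  {"x":0.0014,"y":-0.0038,"z":0,"rx":0,"ry":0,"rz":0,"hand":0.03},
  {"x":0.0014,"y":-0.0038,"z":0,"rx":0,"ry":0,"rz":0,"hand":0.03},
  {"x":0.0014,"y":-0.0038,"z":0,"rx":0,"ry":0,"rz":0,"hand":0.03},
  {"x":0.0014,"y":-0.0038,"z":0,"rx":0,"ry":0,"rz":0,"hand":0.03},
  {"x":0.0014,"y":-0.0038,"z":0,"rx":0,"ry":0,"rz":0,"hand":0.03},
])

```text
time: 13.58
tool_pos: [0.5249, 0.0928, -0.0118]
ee_rot: [-1.571, -0.0, 0.349]
wrist_force: [-1.7, 2.8, 1.2]
width: 0.0299
```

Emit:
play_rows([
  {"x":0.0007,"y":-0.0019,"z":0,"rx":0,"ry":0,"rz":0,"hand":0.03},
  {"x":0.0007,"y":-0.0019,"z":0,"rx":0,"ry":0,"rz":0,"hand":0.03},
  {"x":0,"y":0,"z":0,"rx":0,"ry":0,"rz":0,"hand":0.03},
])

```text
time: 13.95
tool_pos: [0.5264, 0.0887, -0.0119]
ee_rot: [-1.571, -0.0, 0.349]
wrist_force: [0.1, 2.0, 1.1]
width: 0.0302
```

Emit:
play_rows([
  {"x":0.0003,"y":-0.0009,"z":0,"rx":0,"ry":0,"rz":0,"hand":0.03},
  {"x":0.0004,"y":-0.001,"z":0,"rx":0,"ry":0,"rz":0,"hand":0.03},
  {"x":0.0003,"y":-0.0009,"z":0,"rx":0,"ry":0,"rz":0,"hand":0.03},
])

```text
time: 14.32
tool_pos: [0.5272, 0.0863, -0.012]
ee_rot: [-1.571, -0.0, 0.349]
wrist_force: [-1.2, 2.7, 1.4]
width: 0.0299
```

Emit:
play_rows([
  {"x":0.0002,"y":-0.0005,"z":0,"rx":0,"ry":0,"rz":0,"hand":0.03},
  {"x":0.0002,"y":-0.0005,"z":0,"rx":0,"ry":0,"rz":0,"hand":0.03},
])

```text
time: 14.58
tool_pos: [0.5276, 0.0853, -0.0119]
ee_rot: [-1.571, -0.0, 0.349]
wrist_force: [-0.5, 2.7, 1.2]
width: 0.0299
```

Emit:
play_rows([
  {"x":0.0002,"y":-0.0005,"z":0,"rx":0,"ry":0,"rz":0,"hand":0.03},
  {"x":0.0002,"y":-0.0005,"z":0,"rx":0,"ry":0,"rz":0,"hand":0.03},
])

```text
time: 14.82
tool_pos: [0.5278, 0.0847, -0.0119]
ee_rot: [-1.57, -0.0, 0.349]
wrist_force: [-1.0, 3.8, 1.7]
width: 0.0301
```

Emit:
play_rows([
  {"x":0.0002,"y":-0.0005,"z":0,"rx":0,"ry":0,"rz":0,"hand":0.03},
  {"x":0.0001,"y":-0.0003,"z":0,"rx":0,"ry":0,"rz":0,"hand":0.03},
])

```text
time: 15.08
tool_pos: [0.5279, 0.0844, -0.012]
ee_rot: [-1.569, 0.0, 0.349]
wrist_force: [-2.2, 5.9, 1.5]
width: 0.0297
```

Emit:
play_rows([
  {"x":0.0002,"y":-0.0005,"z":0,"rx":0,"ry":0,"rz":0,"hand":0.03},
  {"x":0.0001,"y":-0.0003,"z":0,"rx":0,"ry":0,"rz":0,"hand":0.03},
  {"x":0,"y":0,"z":0,"rx":0,"ry":0,"rz":0,"hand":0.03},
])

```text
time: 15.45
tool_pos: [0.528, 0.0843, -0.0119]
ee_rot: [-1.568, 0.0, 0.349]
wrist_force: [-2.2, 6.3, 2.5]
width: 0.0302
```

Emit:
play_rows([
  {"x":0.0002,"y":-0.0005,"z":0,"rx":0,"ry":0,"rz":0,"hand":0.03},
  {"x":0.0002,"y":-0.0005,"z":0,"rx":0,"ry":0,"rz":0,"hand":0.03},
  {"x":0,"y":0,"z":0,"rx":0,"ry":0,"rz":0,"hand":0.03},
])

```text
time: 15.82
tool_pos: [0.5279, 0.0843, -0.0119]
ee_rot: [-1.566, 0.0, 0.349]
wrist_force: [-2.8, 8.5, 2.4]
width: 0.0299
```

The bar has stopped moving while force rises to about 9 N, and the finger face is ≈ 49–50 mm from the axis, as expected for a bar snug on the flat. Backing off, lifting and looking.

Emit:
play_rows([
  {"x":-0.001,"y":0.003,"z":0,"rx":0,"ry":0,"rz":0,"hand":0.03},
  {"x":-0.003,"y":0.008,"z":0,"rx":0,"ry":0,"rz":0,"hand":0.03},
  {"x":-0.003,"y":0.008,"z":0,"rx":0,"ry":0,"rz":0,"hand":0.03},
  {"x":0,"y":0,"z":0.04,"rx":0,"ry":0,"rz":0,"hand":0.03},
  {"x":0,"y":0,"z":0.05,"rx":0,"ry":0,"rz":0,"hand":0.03},
  {"x":-0.01,"y":0.03,"z":0.04,"rx":0,"ry":0,"rz":0,"hand":0.03},
  {"x":-0.01,"y":0.03,"z":0.04,"rx":0,"ry":0,"rz":0,"hand":0.03},
  {"x":0,"y":0,"z":0,"rx":0,"ry":0,"rz":0,"hand":0.03},
])

```text
time: 16.82
tool_pos: [0.5039, 0.1626, 0.1626]
ee_rot: [-1.572, -0.009, 0.351]
wrist_force: [1.0, -0.9, -0.1]
width: 0.03
```

```bash
python3 -c "
from h import *
state('10'); take('top','t10')
z=cv2.imread('pics/t10.png')[150:240,260:370]; cv2.imwrite('pics/t10z.png',cv2.resize(z,None,fx=6.5,fy=6.5,interpolation=cv2.INTER_CUBIC))
"
```

```text
wrist flat deg [109 110 111 108 112] [51.1 51.2 51.2 51.3 51.3]
  bar [539.9  70.8] [63.9 17. ] 19.6 dist 42.4
scene flat deg [111 112 113 110 114] [50.2 50.3 50.3 50.4 50.4]
  bar [534.4  67.5] [92.4 17.4] 20.1 dist 41.1
16.925 [0.50194564 0.16051511 0.15781746]
```

View pics/s10z.png

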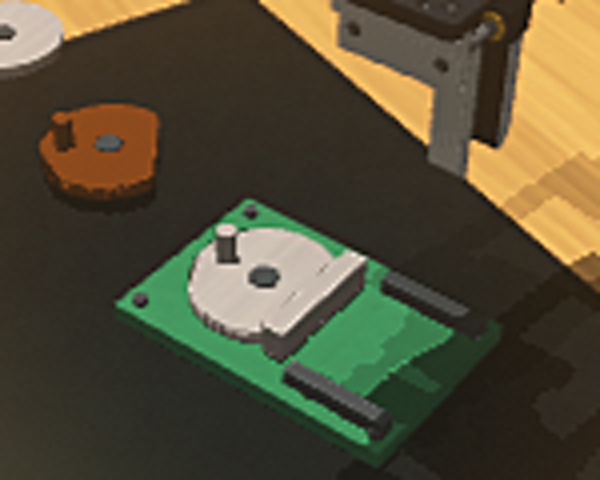

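View pics/w10.png

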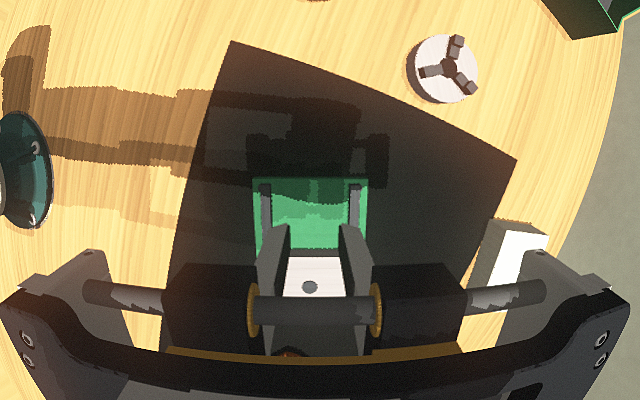

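View pics/t10z.png

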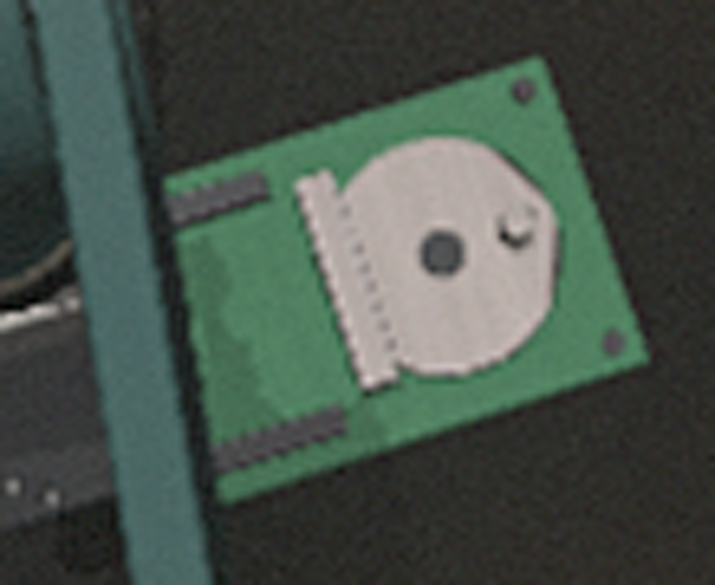

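The bar is flush along the flat in the top crop (seam from (340,200) to (395,355)), 41–42 mm from the axis. The hand is clear and the neighbours are undisturbed. Handing in.

```bash
python3 -c "
from h import *
for n in('t0','t10'): pass
for tag in('top0','t10'):
    s=pickle.load(open(tag+'.pkl','rb')); Q=cloud(s)
    k=(s['range_z']>0)&(np.hypot(Q[...,0]-.56,Q[...,1]+.35)<.07)&(Q[...,2]>.008)&(Q[...,2]<.02); print(tag,'round',Q[k].mean(0).round(4))
    k=(s['range_z']>0)&(np.hypot(Q[...,0]-.548,Q[...,1]-.028)<.05)&(Q[...,2]>.0455); p=Q[k].mean(0); print('pin',p.round(4),np.degrees(np.arctan2(p[1]-.028,p[0]-.548)).round(1))
print(workorder.close_job(), robot.get_obs()['time'])
"
```

```text
top0 round [ 0.562  -0.3512  0.0122]
pin [0.5764 0.0406 0.0504] 23.9
t10 round [ 0.5618 -0.3513  0.0123]
pin [ 0.5581 -0.0033  0.0494] -72.1
the job is handed in; nothing more can be done
the job is handed in; nothing more can be done
```

I turned the steel plate about 94° clockwise by its pin until its flat faced the bar. I then pushed the bar until it stopped against the flat at about 9 N, backed off clear and handed in at about 17 s.

**Last checks:**
- **Bar:** it sits 41–42 mm from the plate's axis in two views (42 expected) and lies at 20°, in line with the jig. The top view shows no gap along the flat.
- **Flat:** it measured 110° ± 1° just before the push, against about 110° wanted. I could not measure it with the bar against it, because the bar hides the edge. A rough pin reading afterwards gave −72° against −70° expected, about 2° off, which is within that reading's noise.
- **Bystanders:** the round plate measured within 0.2 mm of where it started. I did not measure the chuck or the brown plate; the arm never went near the chuck, and the brown plate looks undisturbed in the last scene view.

**What went wrong or disagreed:**
- **Fingertip height:** the reported tool height was about 34 mm below the visible fingertips. My first sweep therefore passed over the pin without touching it. I worked from the camera heights after that.
- **First turn:** the first proper turn stopped 4.5° short because of play in the jaws. I corrected it with small nudges.

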